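# Change the axle-spacer chute over to its other lane and feed it

### The job

The seesaw gate in the green sorting chute is still set for the lane of the last batch. With a fingertip, rock it over its pivot by the orange-ended lever at the front, so that it stays tipped to its other side, and only then push the three axle spacers waiting on the loading shelf into the drop slot, so that all three roll down the newly opened lane and lie at rest in it. Nothing is to be picked up, and leave the other things on the bench where they are.

Things in the scene. Friction and masses are not known exactly. Their poses are not given: they have to be found in the camera images.
- sorting_chute: Green-framed sorting chute of bare sheet steel, fixed to the bench, 352 mm along its y, 0.14 m high. Origin under its centre on the bench; its x points away from the robot, y to the left, z up (it stands turned a little to the left). Gate pivot at y=0, z=0.065. From the gate a 67 mm wide lane with raised edges slopes down to the left (y 0.066 to 0.168) and one to the right, each shut by an end stop; floors at z 0.052 falling to 0.034.
- gate (a joint): Seesaw gate (deck, hand lever and over-centre weight on one shaft along the chute's x), rad, -0.26 to 0.26. Positive: left end down, parts go to the left lane; negative: right end down, right lane. The weight at the back keeps it at either stop; about 1 N down on the raised lever pad rocks it, and past level it falls over by itself. It starts at one stop or the other.
- left_pad (a point): Centre of the top of the left orange pad of the hand lever, 28 x 30 mm, 10 mm thick, 52 mm left of the pivot shaft and 101 mm in front of the chute's centre line, free all round from above. About 0.086 above the bench when raised, 0.059 when down.
- right_pad (a point): The same for the right orange pad, 52 mm right of the pivot shaft.
- throat (a point): Centre of the drop slot above the gate's pivot, at the level of the shelf's edge (z 0.1145). The slot is 27 mm long in the chute's y, from the shelf's edge (14 mm right of this point) to a rubber-faced backstop (13 mm left of it, its top at z 0.138). The loading shelf runs from the slot to the right, 150 mm long and 65 mm wide between guides whose tops are at z 0.13; shallowly dished, lowest (z 0.1115) 72 mm right of this point.
- spacer_1_center (a point): Centre of the axle spacer nearest the drop slot: grey steel tube, 25 mm diameter, 62 mm long, 80 g, lying along the chute's x on the loading shelf with its centre at about z 0.125. Oiled, it rolls freely. The three lie side by side in a row along the shelf, in order 1, 2, 3 from the slot to the right.
- spacer_2_center (a point): Centre of the middle axle spacer, like the first.
- spacer_3_center (a point): Centre of the axle spacer farthest from the drop slot, like the first; the shelf is free for at least 45 mm behind it.
- oiler: Yellow oil bottle with a red spout, 53 mm across, 142 mm high, standing behind the chute; origin under its centre.
- marker: Red and white paint marker, 132 mm long, 15 mm thick, lying left of the chute; origin under its middle, long along its own y.
- roll_a: Dark red abrasive cartridge roll, 22 mm thick, 50 mm long, lying left of the chute; origin under its middle, long along its own y.
- roll_b: A second dark red abrasive cartridge roll, 24 mm thick, 46 mm long, lying left of the chute; origin under its middle, long along its own y.

How it is judged:
On the way:
1. the gate is rocked over to its other side while all three spacers still lie on the loading shelf (distance of left_pad from where it was at the start of the episode above 0.02 m and (value of joint gate above 0.2 rad or value of joint gate below -0.2 rad) and z of each of spacer_1_center, spacer_2_center, spacer_3_center in the frame of sorting_chute above 0.115 m), for 0.3 s.
At the end, for the whole second after the job is handed in: The gate rests at the stop opposite to where it began (beyond 0.2 rad), and all three spacers lie in the lane on the gate's low side, at least 78 mm from the pivot along the chute and between its walls, at rest (under 20 mm/s) (distance of left_pad from where it was at the start of the episode above 0.02 m and ((value of joint gate above 0.2 rad and y of each of spacer_1_center, spacer_2_center, spacer_3_center in the frame of sorting_chute above 0.078 m and z of spacer_1_center in the frame of sorting_chute between 0.035 and 0.08 m and x of spacer_1_center in the frame of sorting_chute between -0.03 and 0.03 m and z of spacer_2_center in the frame of sorting_chute between 0.035 and 0.08 m and x of spacer_2_center in the frame of sorting_chute between -0.03 and 0.03 m and z of spacer_3_center in the frame of sorting_chute between 0.035 and 0.08 m and x of spacer_3_center in the frame of sorting_chute between -0.03 and 0.03 m) or (value of joint gate below -0.2 rad and y of each of spacer_1_center, spacer_2_center, spacer_3_center in the frame of sorting_chute below -0.078 m and z of spacer_1_center in the frame of sorting_chute between 0.035 and 0.08 m and x of spacer_1_center in the frame of sorting_chute between -0.03 and 0.03 m and z of spacer_2_center in the frame of sorting_chute between 0.035 and 0.08 m and x of spacer_2_center in the frame of sorting_chute between -0.03 and 0.03 m and z of spacer_3_center in the frame of sorting_chute between 0.035 and 0.08 m and x of spacer_3_center in the frame of sorting_chute between -0.03 and 0.03 m)) and velocity of joint gate between -0.05 and 0.05 rad/s and linear speed of each of spacer_1, spacer_2, spacer_3 below 0.02 m/s); the robot touches nothing.
It fails at once if a spacer is lifted more than about 25 mm above the loading shelf (z of any of spacer_1_center, spacer_2_center, spacer_3_center in the frame of sorting_chute above 0.152 m).
It fails at once if another thing on the bench is moved more than 30 mm (distance of any of oiler, marker, roll_a, roll_b from where it was at the start of the episode above 0.03 m).
It also fails if it takes over 43 s, if anything falls off the work surface, if the arm or the gripper's body presses on something with over 40 N, if the wrist force passes 120 N, or if a joint passes its speed limit or range.

### The arm

A 6-joint arm with a two-finger parallel gripper is mounted at the origin on a cart in front of the work surface, level with it; the furniture and walls round the work are solid. World frame = base frame: x ahead of the robot, y to its left, z up, the work surface at z = 0. Lengths are in m, angles in rad, forces in N, time in s.
With the tool pointing down it reaches from about 0.4 to 0.825 m from the base axis. Payload 7 kg.
Tool frame: the origin (TCP) lies on the mounting face of the last link; the fingertips stand 178 mm ahead of it and the grasp point (between the pads) lies arm.grip_depth ahead of it (arm.grip_depth is the distance from the TCP to the grasp point, in m); z points along the fingers, y is the direction in which the jaws open and shut (so a half turn about z gives the same grasp; the last joint's range is limited). The gripper opens to 88 mm and grips with 3 to 60 N. Pads are 19 mm wide; open, the fingers measure 130 mm over their backs; the gripper's body (78 mm by 193 mm) begins 47 mm behind the grasp point.
Start: joints at [0.288, 0.359, 0.012, 0, -1.224, -0.288], TCP at [0.675, -0, 0.405] pointing down, gripper open.
Joint ranges: [-3.07, 3.07], [-1.43, 2.12], [-1.02, 1.25], [-3.03, 1.67], [-3.05, -0], [-3.03, 3.03]. Speed limits (rad/s): [2.39, 2.39, 3.01, 3.14, 3.14, 3.14].

### API

Orientations are given as [roll, pitch, yaw] about the fixed x, y, z axes, in that order (R = Rz(yaw) Ry(pitch) Rx(roll)).
In Python, from station import arm gives the robot as it stands.
- The arm moves only by the tool carry_out, never from a script. Its argument "targets" is a list that holds one entry, the list of rows, each a list of 7 numbers: the turn, a rotation vector about the tool's x, y, z in units of 8 degrees (1.0 is 8 degrees), then the shift along the tool's x, y, z in units of 2.5 cm (1.0 is 2.5 cm), then the opening, from -1 (shut) to 1 (fully open). A call has 1 to 20 rows; each row shifts and turns the commanded pose from where the row before left it, along the tool's axes as they then stand; what a row does not reach is not made up. A row lasts 1/8 s, in which the tool goes at most 62.5 mm and 10.7 degrees, less where a joint would pass 70% of its speed; a pose out of reach is approached as far as the arm can. A call with a number of a shift or a turn outside -1 to 1 is refused whole. A call with a gripper value outside its range is refused whole. The fingers move at their own pace and stop on an object; "squeeze" is the grip in N (left out, the last holds). Time passes only in rows, so rows that do not move let the fingers close. It gives the time, the measured TCP pose, the force and the opening at its end, in the units of the state.
- arm.get_state(): the state, without advancing time (a new reading comes with each control period).
- arm.grab_frame(name): name is "scene" or "side" or "wrist"; returns (picture, depth): 400x640x3 uint8, red, green, blue; 400x640 float32, m along the optical axis (not along the pixel's ray), 0 where there is no reading.
- arm.camera_model(name): a dict with "camera_matrix" (3x3 intrinsics, pixels), "distortion" ([k1, k2, p1, p2, k3] as OpenCV has them; the pictures are not rectified), "world_from_camera" (4x4, takes a point from camera to world coordinates). Camera axes: x right, y down, z forward; pixel columns grow to the right and rows downward; lengths in m; the calibration is good to about 2 mm. A picture is of the moment at which its call begins: read the wrist's pose just before it. camera_model takes no time and is no camera call; for the wrist camera it gives the pose at the moment of the call.
- arm.job_done(): hands the job in, once; it reports no verdict.
Trained networks look in the newest picture that a camera, given by its name, has taken for a name from the list of things; names that differ only in an ending like _2 or _b are one class to them, and where a whole thing is asked for, a point or a joint stands for the part that bears it (a point fixed in the world has none). Each returns a list of dicts, best first, with "conf" (0 to 1); they miss things now and then, are a little off and sometimes report something else, mostly with a low value. They report only what shows in the picture. A call takes as long as a camera call.
- arm.spot_in(camera, query): "point" ([row, column] in pixels, amid what is visible of it).
- arm.landmark_of(camera, query): "point" ([row, column] in pixels: a listed point, or the origin of a listed thing).
The state is a dict: "t": time; "q": joint angles; "qd": joint speeds; "joint_efforts": joint torques, N m; "eef_pos": TCP position; "ee_rot": TCP orientation; "force": force on the tool from outside, world axes, zero at the start; "moment": the same for the moment, N m; "width": finger opening in m.
Only numpy, scipy, OpenCV 4.12 (cv2) and the standard library are available. Lean on these libraries where they do the work, as an engineer would, in place of code of your own. Each camera call takes 0.05 s, during which the arm holds its last target.

## Working session

There is one attempt and no reset: what is moved stays moved. The work goes in short steps, Python scripts to look and compute and a tool call to move; the robot and the scene stay as the last step left them, time stands still between calls to the robot, and variables do not carry over. Pictures are saved under pics/ and viewed, and the job is handed in when it is done.

Besides the shell and the picture viewer there is one more tool, called after "Emit:" as name(argument=value, ...), one argument or row to a line, values as JSON. carry_out: Moves the arm, as the interface text tells. Its arguments: {"type":"object","properties":{"targets":{"type":"array"},"squeeze":{"type":"number"}},"required":["targets"]}

```bash
mkdir -p pics; cat > h.py <<'E'
from station import arm
import numpy as np, cv2
def grab(n,fn=None):
    im,d=arm.grab_frame(n)
    if fn: cv2.imwrite('pics/'+fn,im[:,:,::-1])
    return im,d
def p2w(n,rc,d=None,z=None,m=None):
    m=m or arm.camera_model(n)
    K=np.array(m['camera_matrix']);D=np.array(m['distortion']);T=np.array(m['world_from_camera'])
    u=cv2.undistortPoints(np.array([[[rc[1],rc[0]]]],float),K,D)[0,0]
    r=np.array([u[0],u[1],1.])
    if z is not None:
        w=T[:3,:3]@r; s=(z-T[2,3])/w[2]; return T[:3,3]+s*w
    a=int(round(rc[0]));b=int(round(rc[1])); q=d[max(a-1,0):a+2,max(b-1,0):b+2]; q=q[q>0]
    if len(q)==0: return None
    return T[:3,:3]@(r*np.median(q))+T[:3,3]
E
python3 - <<'E'
from h import *
np.set_printoptions(precision=4,suppress=True)
s=arm.get_state();print(s,arm.grip_depth)
for c in['scene','side','wrist']:
    im,d=grab(c,c+'0.png')
    for q in['sorting_chute','left_pad','right_pad','throat','spacer_1_center','spacer_2_center','spacer_3_center','oiler','marker','roll_a']:
        for r in arm.landmark_of(c,q)[:2]:
            print(c,q,round(r['conf'],2),np.round(r['point'],1),p2w(c,r['point'],d))
E
```

```text
{'t': 0.0, 'q': array([ 0.2881,  0.3594,  0.0111, -0.0003, -1.2241, -0.2882]), 'qd': array([ 0.0014, -0.0001,  0.    ,  0.0003, -0.0003, -0.0011]), 'joint_efforts': array([ -0.0008, -58.2727,  29.3058,   6.9975,   0.0069,  -0.0002]), 'eef_pos': array([ 0.6748, -0.    ,  0.4037]), 'ee_rot': array([ 3.14  , -0.0001, -1.571 ]), 'force': array([-0.6156, -0.1564,  0.4604]), 'moment': array([-0.0172, -0.0243, -0.063 ]), 'width': 0.08763851926678076} 0.1593
scene sorting_chute 0.89 [179.  346.8] [0.5522 0.127  0.0041]
scene sorting_chute 0.3 [125.9 355. ] [0.5861 0.0401 0.1359]
scene left_pad 0.69 [179.1 379.4] [0.4436 0.1405 0.084 ]
scene right_pad 0.8 [157.7 385.5] [ 0.5009 -0.0263 -0.0049]
scene throat 0.72 [152.6 346.3] [0.5514 0.1475 0.1342]
scene spacer_1_center 0.73 [142.2 351. ] [0.5651 0.0975 0.127 ]
scene spacer_2_center 0.75 [272.2 331. ] [0.4157 0.4359 0.0155]
scene spacer_2_center 0.65 [135.1 355.7] [0.5666 0.0688 0.1317]
scene spacer_3_center 0.47 [129.8 352.3] [0.5855 0.0564 0.1332]
scene oiler 0.71 [164.8 272.8] [0.7622 0.2162 0.0201]
scene marker 0.66 [294.  308.1] [0.4304 
[... 356 characters left out ...]
 spacer_1_center 0.56 [248.7 354.4] [0.5615 0.0619 0.1339]
side spacer_2_center 0.62 [251.8 363.8] [0.5735 0.0514 0.1315]
side spacer_3_center 0.72 [257.5 376.3] [0.5841 0.0285 0.1331]
side oiler 0.78 [240.  413.6] [0.7666 0.1823 0.0196]
side marker 0.52 [204.5 230.8] [0.4311 0.5098 0.0074]
side roll_a 0.67 [225.6 231.7] [0.4144 0.4181 0.0018]
side roll_a 0.66 [218.5 250.6] [ 0.4653  0.4397 -0.0028]
wrist right_pad 0.61 [226.3 492. ] [0.4727 0.0502 0.0593]
wrist throat 0.68 [309.5 434.3] [ 0.6267 -0.0001  0.2777]
wrist spacer_3_center 0.95 [243.8 421.1] [ 0.6204 -0.011   0.2344]
wrist oiler 0.92 [304.4 252.2] [ 0.6963 -0.0269  0.3097]
wrist marker 0.47 [307.4 255.4] [ 0.6955 -0.0255  0.3093]
```

View pics/scene0.png

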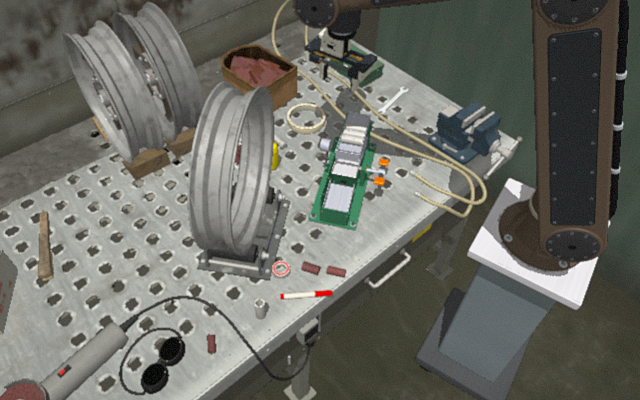

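View pics/side0.png

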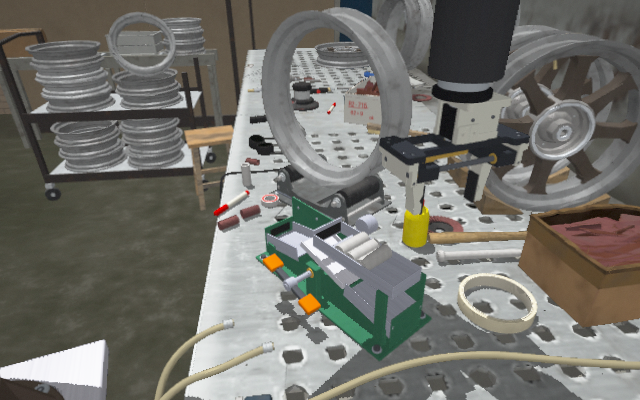

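View pics/wrist0.png

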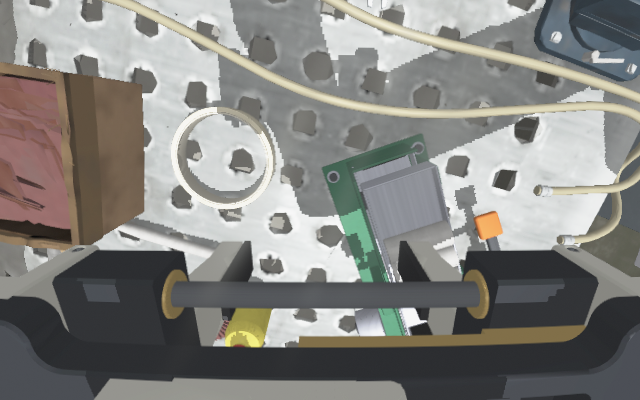

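```bash
cat > hm.py <<'E'
from h import *
import sys
def cloud(n,d,im):
    m=arm.camera_model(n);K=np.array(m['camera_matrix']);D=np.array(m['distortion']);T=np.array(m['world_from_camera'])
    v,u=np.nonzero(d>0)
    p=cv2.undistortPoints(np.stack([u,v],1).astype(float)[:,None],K,D)[:,0]
    z=d[v,u]; P=np.c_[p*z[:,None],z]@T[:3,:3].T+T[:3,3]
    return P,im[v,u]
def frame():
    out=[]
    for n in['scene','side']:
        im,d=arm.grab_frame(n); out.append(cloud(n,d,im))
    return out
E
python3 - <<'E'
from hm import *
np.set_printoptions(precision=4,suppress=True)
F=frame()
S=800;k=1600 # px per m ; region x .35-.85,y -.1..0.4
for i,(P,c) in enumerate(F):
    o=(c[:,0]>200)&(c[:,1]>90)&(c[:,1]<170)&(c[:,2]<80)&(P[:,0]<.56)&(P[:,2]>.05)
    Q=P[o]
    for lab,sel in[('L',Q[:,1]>.1),('R',Q[:,1]<.1)]:
        q=Q[sel]; 
        if len(q)==0: continue
        t=q[q[:,2]>np.percentile(q[:,2],60)-.003]; print(i,lab,len(q),t.mean(0),t.min(0),t.max(0))
    s=P[(P[:,2]>.2)&(P[:,2]<.3)&(P[:,1]>.2)&(P[:,1]<.6)&(P[:,0]<.9)]
    if len(s): print('wheel',s.min(0),s.max(0))
    img=np.zeros((600,600,3),np.uint8)
    x=((P[:,0]-.4)*2000).astype(int);y=((P[:,1]+.05)*1700).astype(int)
    ok=(x>=0)&(x<600)&(y>=0)&(y<600)&(P[:,2]<.16)
    od=np.argsort(P[:,2])
    for j in od[ok[od]]:
        cv2.rectangle(img,(600-int(y[j])-2,600-int(x[j])-2),(600-int(y[j])+2,600-int(x[j])+2),tuple(int(a) for a in c[j][::-1]),-1)
    cv2.imwrite(f'pics/top{i}.png',img)
# triangulate landmarks
from scipy.optimize import least_squares
def ray(n,rc):
    m=arm.camera_model(n);a=p2w(n,rc,z=0);T=np.array(m['world_from_camera']);b=T[:3,3];r=a-b;return b,r/np.linalg.norm(r)
for q in['sorting_chute','left_pad','right_pad','throat','spacer_1_center','spacer_2_center','spacer_3_center']:
    A=np.zeros((3,3));b=np.zeros(3)
    for n in['scene','side']:
        r=arm.landmark_of(n,q)
        if not r: print('miss',n,q);continue
        o,dv=ray(n,r[0]['point']);M=np.eye(3)-np.outer(dv,dv);A+=M;b+=M@o
        print(q,n,[ (round(x['conf'],2),np.round(x['point'],1)) for x in r[:3]])
    try: print(q,np.linalg.solve(A,b))
    except Exception as e: print(e)
E
```

```text
0 L 62 [0.4412 0.1502 0.0871] [0.4271 0.1321 0.0837] [0.4567 0.1635 0.0913]
0 R 48 [0.4743 0.0557 0.0604] [0.4619 0.0442 0.0568] [0.4897 0.0708 0.0658]
wheel [0.0341 0.2    0.2   ] [0.7932 0.5995 0.2997]
1 L 185 [0.441  0.145  0.0854] [0.4263 0.1294 0.0825] [0.456  0.1608 0.089 ]
1 R 228 [0.4737 0.0502 0.0591] [0.4597 0.0355 0.0562] [0.4889 0.0639 0.0628]
wheel [0.5685 0.2518 0.2001] [0.8013 0.6    0.2999]
sorting_chute scene [(0.89, array([181.8, 344.8]))]
sorting_chute side [(0.68, array([285.5, 329.7]))]
sorting_chute [ 0.5514  0.1368 -0.0007]
left_pad scene [(0.82, array([180.5, 379.8])), (0.72, array([164.5, 271.4]))]
left_pad side [(0.69, array([261.3, 271.5]))]
left_pad [0.4401 0.1445 0.084 ]
miss scene right_pad
right_pad side [(0.64, array([299.6, 307.9])), (0.56, array([239.3, 331.4]))]
right_pad [ 0.297  -0.4535  0.5581]
throat scene [(0.85, array([153.9, 344.8]))]
throat side [(0.95, array([239.4, 331.1]))]
throat [0.5568 0.1356 0.1101]
spacer_1_center scene [(0.69, array([138.8, 351. ]))]
spacer_1_center side [(0.88, array([244.9, 351.3]))]
spacer_1_center [0.5699 0.0854 0.1256]
spacer_2_center scene [(0.59, array([134.9, 352.4]))]
spacer_2_center side [(0.52, array([254.1, 360.6]))]
spacer_2_center [0.5773 0.0635 0.1196]
spacer_3_center scene [(0.63, array([128. , 356.9]))]
spacer_3_center side [(0.95, array([257.8, 373.8]))]
spacer_3_center [0.5825 0.0354 0.1272]
```

```bash
python3 -c "
import cv2,numpy as np
a=cv2.imread('pics/scene0.png')[90:240,290:410];b=cv2.imread('pics/side0.png')[180:370,230:440]
cv2.imwrite('pics/cropB.png',cv2.resize(b,None,fx=3,fy=3,interpolation=2));cv2.imwrite('pics/cropA.png',cv2.resize(a,None,fx=4,fy=4,interpolation=2))"
```

```text
(no output)
```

View pics/cropB.png

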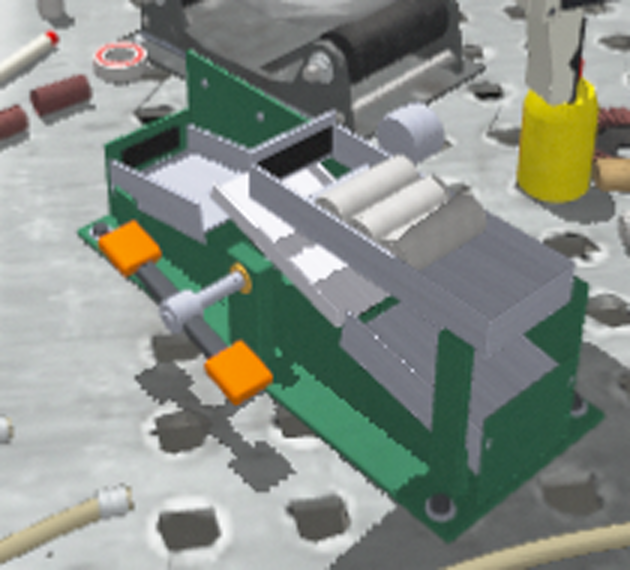

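View pics/cropA.png

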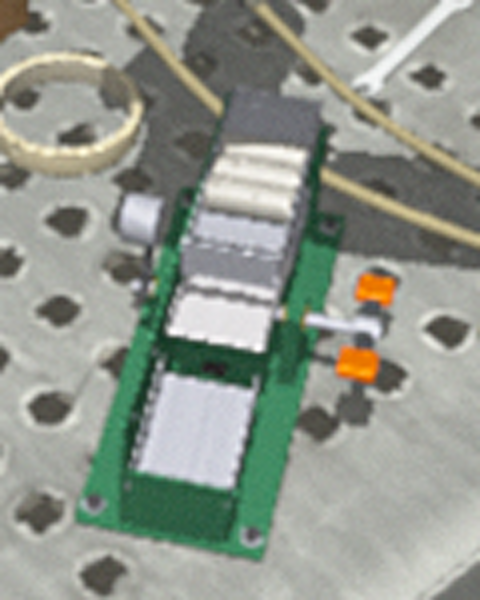

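View pics/top1.png

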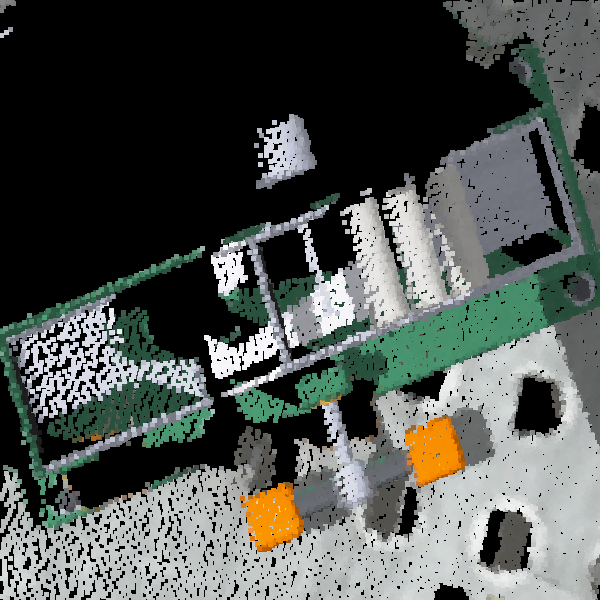

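Emit:
carry_out(
  targets=[
    [[0,0,0,-0.43,0.68,0,-1],[0,0,0,-0.43,0.68,0,-1],[0,0,0,-0.43,0.68,0,-1],[0,0,0,-0.43,0.68,0,-1],[0,0,0,-0.43,0.68,0,-1],[0,0,0,-0.43,0.68,0,-1],[0,0,0,-0.43,0.68,0,-1],[0,0,0,-0.43,0.68,0.2,-1],[0,0,0,-0.43,0.68,0.2,-1],[0,0,0,-0.43,0.68,0.2,-1],[0,0,0,-0.43,0.68,0.2,-1],[0,0,0,-0.43,0.68,0.2,-1],[0,0,0,-0.43,0.68,0.2,-1],[0,0,0,-0.4,0.68,0.2,-1]],
  ],
  squeeze=10,
)

```text
t: 4.2
eef_pos: [0.4359, 0.1502, 0.3695]
ee_rot: [-3.141, 0.0, -1.571]
force: [-0.0, -0.0, -0.0]
width: 0.0001
```

Emit:
carry_out(
  targets=[
    [[0,0,0.89,0,0,0.2,-1],[0,0,0.89,0,0,0.2,-1],[0,0,0.89,0,0,0.2,-1],[0,0,0.89,0,0,0.2,-1],[0,0,0.89,0,0,0.2,-1],[0,0,0.89,0,0,0.2,-1],[0,0,0.89,0,0,0.2,-1],[0,0,0.89,0,0,0.2,-1],[0,0,0.89,0,0,0.2,-1],[0,0,0.89,0,0,0.2,-1],[0,0,0,0,0,0,-1],[0,0,0,0,0,0,-1]],
  ],
)

```text
t: 5.7
eef_pos: [0.4368, 0.1499, 0.3199]
ee_rot: [3.142, 0.0, -2.81]
force: [0.3, 0.2, 0.3]
width: 0.0004
```

```bash
python3 - <<'E'
from h import *
im,d=grab('side'); cv2.imwrite('pics/c1.png',cv2.resize(im[120:340,200:440,::-1],None,fx=2.5,fy=2.5))
E
```

```text
(no output)
```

View pics/c1.png

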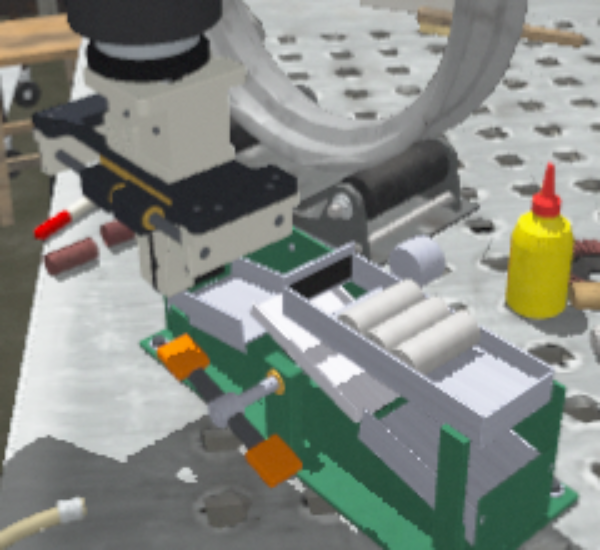

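Emit:
carry_out(
  targets=[
    [[0,0,0,0,0,0.4,-1],[0,0,0,0,0,0.4,-1],[0,0,0,0,0,0.4,-1],[0,0,0,0,0,0.4,-1],[0,0,0,0,0,0.4,-1],[0,0,0,0,0,0.14,-1],[0,0,0,0,0,0.14,-1],[0,0,0,0,0,0.14,-1],[0,0,0,0,0,0.14,-1],[0,0,0,0,0,0.14,-1],[0,0,0,0,0,0.14,-1],[0,0,0,0,0,0.14,-1],[0,0,0,0,0,0.14,-1],[0,0,0,0,0,0,-1],[0,0,0,0,0,0,-1]],
  ],
)

```text
t: 7.62
eef_pos: [0.437, 0.1497, 0.2417]
ee_rot: [-3.142, 0.0, -2.813]
force: [0.7, 0.1, 0.6]
width: 0.0006
```

Emit:
carry_out(
  targets=[
    [[0,0,0,0,0,-0.4,-1],[0,0,0,0,0,-0.8,-1],[0,0,0,0,0,-0.8,-1],[0,0,0,0,0,-0.8,-1],[0,0,0,0,0,-0.8,-1],[0,0,0,0,0,-0.6,-1],[0,0,0,0,0,0,-1]],
  ],
)

```text
t: 8.5
eef_pos: [0.4372, 0.1499, 0.3483]
ee_rot: [3.14, 0.003, -2.813]
force: [-0.8, -0.3, -0.3]
width: 0.0005
```

```bash
python3 - <<'E'
from h import *
im,d=grab('side'); cv2.imwrite('pics/c2.png',cv2.resize(im[120:340,200:440,::-1],None,fx=2.5,fy=2.5))
s=arm.get_state();print(s['t'],s['eef_pos'],s['force'])
E
```

```text
8.55 [0.43689194 0.14969208 0.34730324] [-0.70618314  0.01999261 -0.95220124]
```

View pics/c2.png

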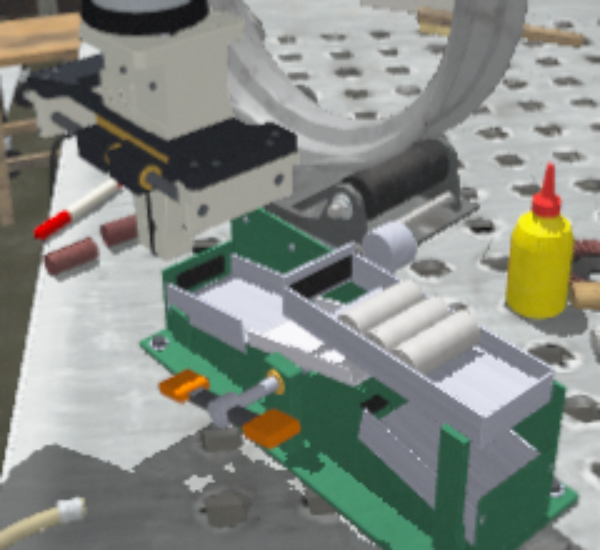

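```bash
python3 - <<'E'
from hm import *
np.set_printoptions(precision=4,suppress=True)
ex=np.array([np.cos(.332),np.sin(.332)]);ey=np.array([-ex[1],ex[0]]);o=np.array([.553,.134])
for i,(P,c) in enumerate(frame()):
    L=np.c_[(P[:,:2]-o)@ex,(P[:,:2]-o)@ey,P[:,2]]
    org=(c[:,0]>150)&(c[:,1]>60)&(c[:,1]<170)&(c[:,2]<80)&(L[:,0]<-.06)&(L[:,0]>-.14)&(abs(L[:,1])<.1)
    for s in(1,-1):
        q=L[org&(L[:,1]*s>0)]; print(i,'pad',s,len(q),np.median(q,0),np.percentile(q[:,2],90))
    sp=L[(abs(L[:,0])<.05)&(L[:,1]<-.02)&(L[:,1]>-.17)&(L[:,2]>.11)&(L[:,2]<.15)]
    mid=sp[abs(sp[:,0])<.02]
    for a in np.arange(-.165,-.02,.005):
        z=mid[(mid[:,1]>=a)&(mid[:,1]<a+.005)]
        print(round(a+.0025,4),len(z),np.round(np.median(z[:,2]),4) if len(z) else '',end=' | ')
    print()
    t=sp[sp[:,2]>.131]; print('x range top', np.percentile(t[:,0],[1,5,50,95,99]))
    # rails
    r=L[(L[:,1]<-.02)&(L[:,1]>-.17)&(L[:,2]>.126)&(L[:,2]<.1335)&(abs(L[:,0])<.05)]
    print('rail hist',np.histogram(r[:,0],bins=np.arange(-.05,.051,.005))[0])
E
```

```text
0 pad 1 57 [-0.1005  0.0497  0.0586] 0.06321782168724548
0 pad -1 4 [-0.0976 -0.0244 -0.004 ] -0.0006364171000019514
-0.1625 28 0.1148 | -0.1575 11 0.1142 | -0.1525 14 0.1163 | -0.1475 14 0.1156 | -0.1425 15 0.1131 | -0.1375 16 0.1151 | -0.1325 10 0.1145 | -0.1275 1 0.1179 | -0.1225 0  | -0.1175 0  | -0.1125 1 0.1306 | -0.1075 3 0.1328 | -0.1025 10 0.1367 | -0.0975 27 0.1361 | -0.0925 27 0.132 | -0.0875 14 0.133 | -0.0825 5 0.1338 | -0.0775 13 0.1359 | -0.0725 26 0.1342 | -0.0675 22 0.1317 | -0.0625 11 0.1321 | -0.0575 6 0.135 | -0.0525 13 0.1361 | -0.0475 24 0.1361 | -0.0425 49 0.1285 | -0.0375 48 0.1255 | -0.0325 19 0.1139 | -0.0275 15 0.113 | -0.0225 19 0.1127 | -0.0175 0  | 
x range top [-0.0299 -0.0275  0.0006  0.0286  0.0311]
rail hist [ 0  0  0 23 16 19 12 13 16 17 17 16 18 15 16 17 15 12  0  0]
1 pad 1 101 [-0.1091  0.0379  0.0595] 0.06149560370070217
1 pad -1 100 [-0.1086 -0.0653  0.0853] 0.08787587024108817
-0.1625 0  | -0.1575 43 0.1149 | -0.1525 47 0.1145 | -0.1475 47 0.1143 | -0.1425 51 0.1138 | -0.1375 48 0.1137 | -0.1325 47 0.1131 | -0.1275 46 0.113 | -0.1225 44 0.1129 | -0.1175 42 0.1126 | -0.1125 175 0.1258 | -0.1075 97 0.134 | -0.1025 49 0.1363 | -0.0975 35 0.136 | -0.0925 8 0.1338 | -0.0875 52 0.1299 | -0.0825 67 0.1331 | -0.0775 47 0.1352 | -0.0725 30 0.1346 | -0.0675 8 0.1328 | -0.0625 64 0.1303 | -0.0575 67 0.1343 | -0.0525 46 0.1362 | -0.0475 28 0.1359 | -0.0425 5 0.1341 | -0.0375 0  | -0.0325 0  | -0.0275 0  | -0.0225 17 0.1131 | -0.0175 0  | 
x range top [-0.0324 -0.0311 -0.0039  0.0261  0.0288]
rail hist [  0   0  10 195  43  38  35  38  37  36  37  42  37  39  34  34  83   3
   0   0]
```

Emit:
carry_out(
  targets=[
    [[0,0,0,-0.35,-0.63,0,-1],[0,0,0,-0.35,-0.63,0,-1],[0,0,0,-0.35,-0.63,0,-1],[0,0,0,-0.35,-0.63,0,-1],[0,0,0,-0.35,-0.63,0,-1],[0,0,0,-0.35,-0.63,0,-1],[0,0,0,-0.35,-0.63,0,-1],[0,0,0,-0.35,-0.63,0,-1],[0,0,0,-0.35,-0.63,0,-1],[0,0,0,-0.35,-0.63,0,-1],[0,0,0,-0.35,-0.63,0,-1],[0,0,0,-0.35,-0.63,0,-1]],
  ],
)

```text
t: 10.15
eef_pos: [0.5982, 0.0038, 0.3466]
ee_rot: [-3.142, -0.0, -2.813]
force: [-0.3, 0.7, 0.3]
width: 0.0005
```

Emit:
carry_out(
  targets=[
    [[0,0,-0.94,0,0,0,-1],[0,0,-0.94,0,0,0,-1],[0,0,-0.94,0,0,0,-1],[0,0,-0.94,0,0,0,-1],[0,0,-0.94,0,0,0,-1],[0,0,-0.94,0,0,0,-1],[0,0,-0.94,0,0,0,-1],[0,0,-0.94,0,0,0,-1],[0,0,-0.94,0,0,0,-1],[0,0,-0.94,0,0,0,-1],[0,0,-0.94,0,0,0,-1],[0,0,-0.94,0,0,0,-1],[0,0,0,0,0,0,-1],[0,0,0,0,0,0,-1]],
  ],
)

```text
t: 11.9
eef_pos: [0.5975, 0.0044, 0.3466]
ee_rot: [3.142, -0.0, -1.241]
force: [0.8, -0.0, 0.3]
width: 0.0006
```

```bash
python3 - <<'E'
from h import *
im,d=grab('side'); cv2.imwrite('pics/c3.png',cv2.resize(im[120:340,240:480,::-1],None,fx=2.5,fy=2.5))
s=arm.get_state();print(s['t'],s['eef_pos'],s['ee_rot'],s['q'])
ex=np.array([np.cos(.332),np.sin(.332)]);ey=np.array([-ex[1],ex[0]]);o=np.array([.553,.134])
p=s['eef_pos'][:2]-o;print(p@ex,p@ey,s['eef_pos'][2]-.178)
E
```

```text
11.95 [0.59742476 0.00448066 0.34661562] [ 3.14147045e+00  1.27912230e-05 -1.24094002e+00] [ 3.34317850e-01  2.75990798e-01 -2.45799865e-01 -1.53823523e-05
 -1.04912781e+00 -4.45387234e-03]
-0.000215987064062303 -0.13692615618398005 0.16861561536691538
```

View pics/c3.png

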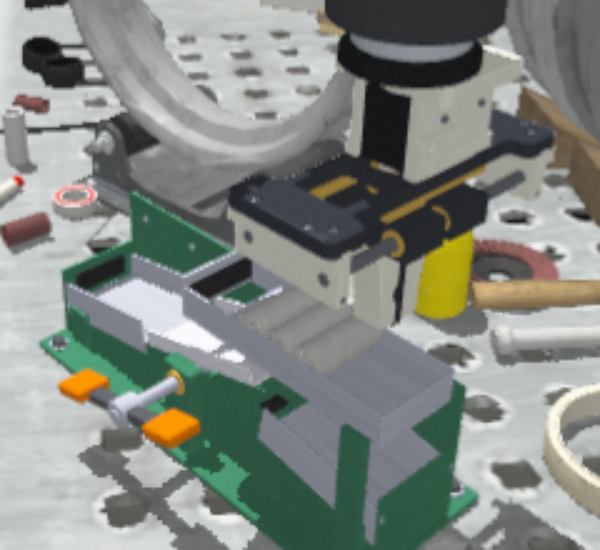

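Emit:
carry_out(
  targets=[
    [[0,0,0,0,0,0.38,-1],[0,0,0,0,0,0.38,-1],[0,0,0,0,0,0.38,-1],[0,0,0,0,0,0.38,-1],[0,0,0,0,0,0.38,-1],[0,0,0,0,0,0,-1],[0,0,0,0,0,0,-1]],
  ],
)

```text
t: 12.82
eef_pos: [0.5975, 0.0047, 0.2993]
ee_rot: [-3.141, -0.0, -1.238]
force: [-0.7, -0.2, 0.4]
width: 0.0005
```

```bash
python3 - <<'E'
from h import *
im,d=grab('side'); cv2.imwrite('pics/c4.png',cv2.resize(im[120:340,240:480,::-1],None,fx=2.5,fy=2.5))
s=arm.get_state();print(s['t'],s['eef_pos'],s['force'])
E
```

```text
12.875 [0.59747061 0.0046691  0.29954031] [ 0.10106675  0.46628026 -0.02009041]
```

View pics/c4.png

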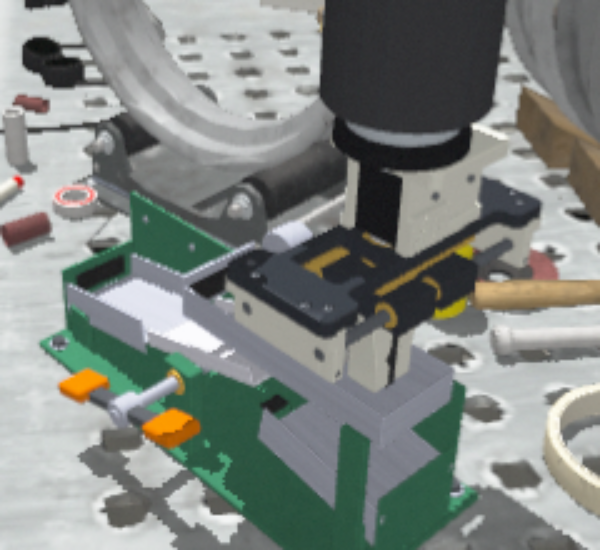

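Emit:
carry_out(
  targets=[
    [[0,0,0,-0.12,0,0,-1],[0,0,0,-0.12,0,0,-1],[0,0,0,-0.1,0,0,-1],[0,0,0,-0.1,0,0,-1],[0,0,0,-0.1,0,0,-1],[0,0,0,-0.1,0,0,-1],[0,0,0,-0.1,0,0,-1],[0,0,0,-0.1,0,0,-1],[0,0,0,-0.1,0,0,-1],[0,0,0,-0.1,0,0,-1],[0,0,0,-0.1,0,0,-1],[0,0,0,-0.1,0,0,-1],[0,0,0,-0.1,0,0,-1],[0,0,0,-0.1,0,0,-1],[0,0,0,-0.1,0,0,-1],[0,0,0,-0.1,0,0,-1],[0,0,0,-0.1,0,0,-1],[0,0,0,-0.1,0,0,-1],[0,0,0,-0.1,0,0,-1],[0,0,0,-0.1,0,0,-1]],
  ],
)

```text
t: 15.38
eef_pos: [0.5806, 0.0531, 0.2991]
ee_rot: [3.142, 0.0, -1.239]
force: [-0.0, -0.2, 0.4]
width: 0.0003
```

```bash
cat > look.py <<'E'
from h import *
import sys
a,_=grab('side'); b,_=grab('scene')
A=cv2.resize(a[150:340,250:430,::-1],None,fx=2.2,fy=2.2);B=cv2.resize(b[80:240,300:410,::-1],None,fx=2.6,fy=2.6)
H=max(A.shape[0],B.shape[0]);o=np.zeros((H,A.shape[1]+B.shape[1],3),np.uint8);o[:A.shape[0],:A.shape[1]]=A;o[:B.shape[0],A.shape[1]:]=B
cv2.imwrite('pics/'+sys.argv[1],o)
s=arm.get_state();ex=np.array([np.cos(.332),np.sin(.332)]);ey=np.array([-ex[1],ex[0]]);q=s['eef_pos'][:2]-[.553,.134]
print(s['t'],q@ex,q@ey,s['eef_pos'][2]-.178,s['force'])
E
python3 look.py d1.png
```

```text
15.475 -0.000323606687578739 -0.08539748331689091 0.12105555632813952 [-0.0318098   0.34991708  0.05626959]
```

View pics/d1.png

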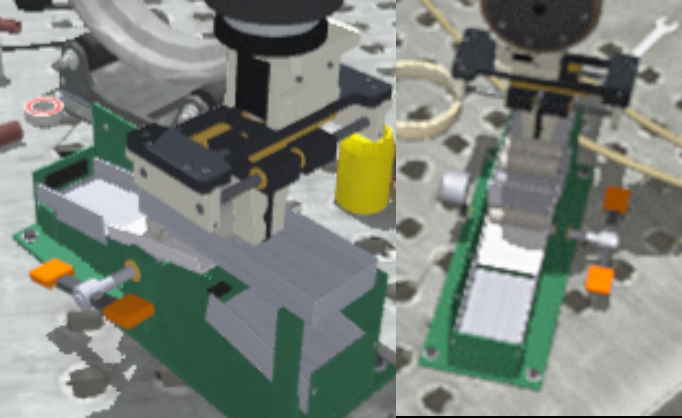

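Emit:
carry_out(
  targets=[
    [[0,0,0,-0.1,0,0,-1],[0,0,0,-0.1,0,0,-1],[0,0,0,-0.1,0,0,-1],[0,0,0,-0.1,0,0,-1],[0,0,0,0,0,0,-1],[0,0,0,0,0,0,-1],[0,0,0,0,0,0,-1],[0,0,0,0,0,0,-1]],
  ],
)

```text
t: 16.48
eef_pos: [0.5774, 0.0623, 0.2991]
ee_rot: [3.142, 0.0, -1.239]
force: [-0.2, -0.2, -0.1]
width: 0.0004
```

```bash
python3 look.py d2.png
```

```text
16.575 -0.0003226941693733787 -0.07574387563072572 0.1211551734228054 [-0.22217903  0.54252821 -0.0251219 ]
```

View pics/d2.png

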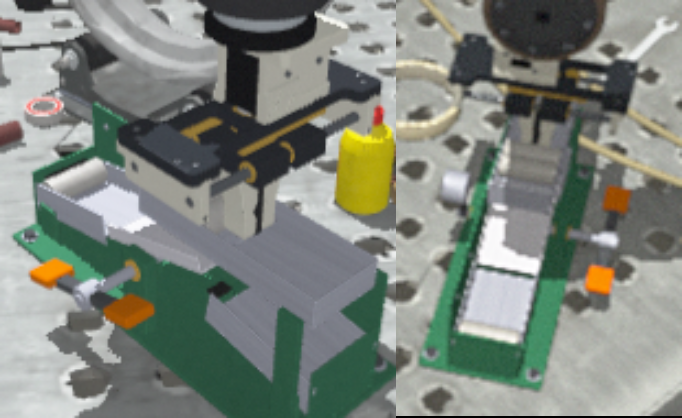

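Spacer 1 rests at the left end stop (side view about (80,178)), and the gate is unchanged. I'll push the next one.

Emit:
carry_out(
  targets=[
    [[0,0,0,-0.1,0,0,-1],[0,0,0,-0.1,0,0,-1],[0,0,0,-0.1,0,0,-1],[0,0,0,-0.1,0,0,-1],[0,0,0,-0.1,0,0,-1],[0,0,0,-0.1,0,0,-1],[0,0,0,-0.1,0,0,-1],[0,0,0,-0.1,0,0,-1],[0,0,0,-0.1,0,0,-1],[0,0,0,-0.1,0,0,-1],[0,0,0,0,0,0,-1],[0,0,0,0,0,0,-1],[0,0,0,0,0,0,-1],[0,0,0,0,0,0,-1]],
  ],
)

```text
t: 18.32
eef_pos: [0.5693, 0.0859, 0.2992]
ee_rot: [-3.142, 0.0, -1.239]
force: [0.6, -0.1, 0.4]
width: 0.0005
```

```bash
python3 look.py d3.png
```

```text
18.425 -0.0003420239823456859 -0.05077946908003165 0.12114034221018471 [ 0.17965029 -0.34843621 -0.65781901]
```

View pics/d3.png

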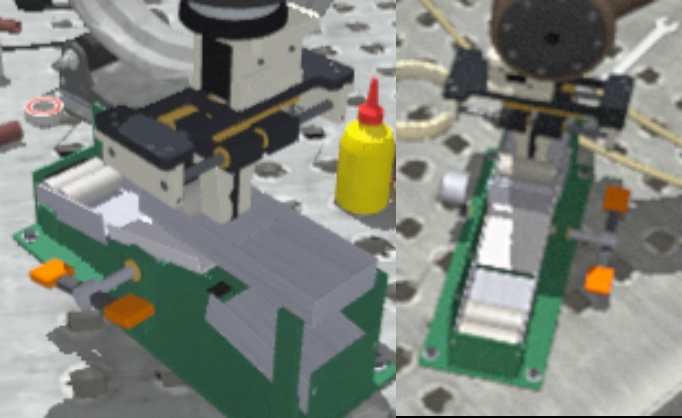

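Two spacers now lie in the lane. I'll push the third.

Emit:
carry_out(
  targets=[
    [[0,0,0,-0.1,0,0,-1],[0,0,0,-0.1,0,0,-1],[0,0,0,-0.1,0,0,-1],[0,0,0,-0.1,0,0,-1],[0,0,0,-0.1,0,0,-1],[0,0,0,-0.1,0,0,-1],[0,0,0,-0.1,0,0,-1],[0,0,0,-0.1,0,0,-1],[0,0,0,-0.1,0,0,-1],[0,0,0,-0.1,0,0,-1],[0,0,0,0,0,0,-1],[0,0,0,0,0,0,-1],[0,0,0,0,0,0,-1],[0,0,0,0,0,0,-1]],
  ],
)

```text
t: 20.18
eef_pos: [0.5611, 0.1095, 0.2992]
ee_rot: [3.142, 0.0, -1.239]
force: [-0.8, -0.2, 0.5]
width: 0.0004
```

```bash
python3 look.py d4.png
```

```text
20.275 -0.00032462687015166904 -0.025782785773660232 0.1211724977745382 [-0.54276332 -0.42029742 -0.1807693 ]
```

View pics/d4.png

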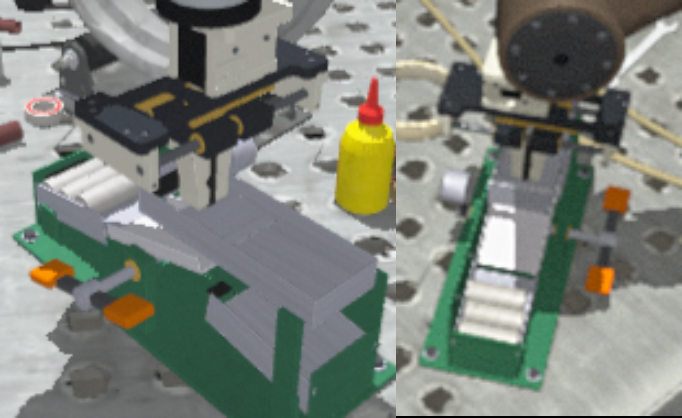

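All three are in the lane. I'll retract straight up and check.

Emit:
carry_out(
  targets=[
    [[0,0,0,0,0,-0.4,-1],[0,0,0,0,0,-0.7,-1],[0,0,0,0,0,-0.7,-1],[0,0,0,0,0,-0.7,-1],[0,0,0,0,0,-0.7,-1],[0,0,0,0,0,-0.4,-1],[0,0,0,0,0,0,-1],[0,0,0,0,0,0,-1],[0,0,0,0,0,0,-1]],
  ],
)

```text
t: 21.4
eef_pos: [0.5609, 0.1095, 0.3884]
ee_rot: [3.14, -0.0, -1.239]
force: [-0.5, 0.0, -0.7]
width: 0.0006
```

```bash
python3 look.py e1.png; python3 - <<'E'
from hm import *
np.set_printoptions(precision=4,suppress=True)
ex=np.array([np.cos(.332),np.sin(.332)]);ey=np.array([-ex[1],ex[0]]);o=np.array([.553,.134])
for i,(P,c) in enumerate(frame()):
    L=np.c_[(P[:,:2]-o)@ex,(P[:,:2]-o)@ey,P[:,2]]
    org=(c[:,0]>150)&(c[:,1]>60)&(c[:,1]<170)&(c[:,2]<80)&(L[:,0]<-.06)&(L[:,0]>-.14)&(abs(L[:,1])<.1)&(L[:,2]>.04)
    for s in(1,-1):
        q=L[org&(L[:,1]*s>0)]; print(i,'pad',s,len(q),np.median(q,0) if len(q) else '')
    m=L[(abs(L[:,0])<.02)&(L[:,1]>.06)&(L[:,1]<.175)&(L[:,2]<.1)]
    for a in np.arange(.065,.17,.005):
        z=m[(m[:,1]>=a)&(m[:,1]<a+.005)][:,2]
        if len(z): print(round(a+.0025,4),np.round(np.median(z),4),end=' | ')
    print()
E
```

```text
21.5 -0.00039239719213502285 -0.025721178686318565 0.21058610668905214 [ 0.52877334 -0.37483829 -0.63390985]
0 pad 1 88 [-0.1004  0.0504  0.0583]
0 pad -1 24 [-0.0978 -0.0496  0.0862]
0.0675 0.0505 | 0.0725 0.0489 | 0.0775 0.0499 | 0.0925 0.0632 | 0.0975 0.0677 | 0.1025 0.0685 | 0.1075 0.0672 | 0.1125 0.0639 | 0.1175 0.0618 | 0.1225 0.0626 | 0.1275 0.0632 | 0.1325 0.0636 | 0.1375 0.0573 | 0.1425 0.058 | 0.1475 -0.7932 | 0.1525 0.0588 | 0.1575 0.0577 | 0.1625 -0.7989 | 0.1675 0.0311 | 
1 pad 1 139 [-0.1059  0.0448  0.0581]
1 pad -1 101 [-0.1084 -0.0652  0.085 ]
0.0675 0.0494 | 0.0725 0.0482 | 0.0775 0.0479 | 0.0825 0.0461 | 0.0875 0.047 | 0.0925 0.0576 | 0.0975 0.0669 | 0.1025 0.0673 | 0.1075 0.0058 | 0.1125 -0.0932 | 0.1175 0.0607 | 0.1225 0.0635 | 0.1275 0.0646 | 0.1325 0.0629 | 0.1375 0.0046 | 0.1425 0.0573 | 0.1475 0.0597 | 0.1525 0.0599 | 0.1575 0.0594 | 0.1625 0.0567 | 0.1675 0.0613 |
```

View pics/e1.png

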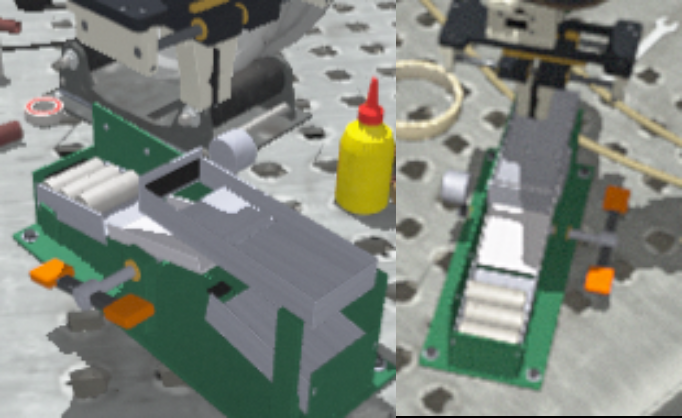

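The picture shows all three spacers in the left lane, at about y 0.103, 0.128 and 0.153. The gate is tipped left and the arm is clear of everything, so I'm handing in.

```bash
python3 -c "
from station import arm
print(arm.job_done())"
```

```text
the job is handed in; nothing more can be done
None
```

I rocked the gate over to its left side and pushed all three spacers into the drop slot. They now lie in the left lane, and the job was handed in at about 21.6 s on the robot's clock, against the 43 s limit.

- **Gate:** It started tipped to the right. I pressed the raised left pad down with the shut fingertips while all three spacers were still on the shelf. The depth images then showed the left pad at z ≈ 0.059 and the right at z ≈ 0.086, and the same again at the end.
- **Spacers:** I pushed the row slowly from behind spacer 3 and looked after each drop. In the last check they lay at about y 0.103, 0.128 and 0.153 in the chute's frame, beyond the required 0.078. Their tops were at about z 0.06–0.068, which puts the centres inside the allowed height.
- **Arm and bench:** The fingertips were about 0.21 m above the bench and touching nothing at hand-in. The measured tool force was under 1 N at every reading I took. The oiler looked unmoved in the last picture. I did not measure the marker and the rolls again, but the arm did not go near them.

A few depth columns in the lane gave stray readings from noise or occlusion. The two cameras differed by up to about 6 mm along the chute on the left pad and about 15 mm on the right pad, which is partly hidden in the scene view. They agreed on the pad heights and on where the spacers lie.

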